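# Rack the repaired circuit boards for test, in reverse order

## Robot

A 6-joint arm with a two-finger parallel gripper is mounted at the origin on the work surface. World frame = base frame: x ahead of the robot, y to its left, z up, the work surface at z = 0. Lengths are in m, angles in rad, forces in N, time in s.
With the tool pointing down it reaches from about 0.25 to 0.725 m from the base axis. Payload 4 kg.
Tool frame: the origin (TCP) lies at the very end of the fingers, on their centre line; the grasp point (between the pads) lies 19 mm behind it; z points along the fingers, y is the direction in which the jaws open and shut (so a half turn about z gives the same grasp; the last joint's range is limited). The gripper opens to 85 mm and grips with 20 to 120 N. Pads are 22 mm wide; open, the fingers measure 114 mm over their backs; the gripper's body (76 mm by 85 mm) begins 54 mm behind the grasp point. The pads swing forward as they close: fully open they stand 13 mm farther back than shut.
Start: joints at [-1.282, 0.241, 0.005, 1.335, 0, 1.571], TCP at [0.142, -0.479, 0.231] pointing down, gripper open.
Joint ranges: [-2.72, 2.72], [-1.05, 1.87], [-1.09, 1.28], [-1.99, 2.15], [-1.42, 1.44], [-3.14, 3.14]. Speed limits (rad/s): [2.79, 2.79, 3.14, 3.14, 3.14, 3.14].

## Interface

Orientations are given as a unit quaternion [x, y, z, w].
In Python, from workcell import bot gives the robot as it stands.
- The arm moves only by the shell command python3 -m crank 'ROWS'. ROWS is JSON, a list that holds one entry, the list of rows, each a list of 5 numbers: the shift along the tool's x, y, z in mm, then the turn about the tool's z in degrees, then the closure in counts, from 0 (fully open) to 255 (shut). In form: [[[tx, ty, tz, turn, grip], ...]]. A call has 1 to 12 rows; each row shifts and turns the pose as measured when the row begins, along the tool's axes as they then stand; what a row does not reach is not made up. A row lasts 1/8 s, in which the tool goes at most 62.5 mm and 10.7 degrees, less where a joint would pass 70% of its speed; a pose out of reach is approached as far as the arm can. A call is refused whole if a number of a shift passes 62.5 or a number of a turn 10.7, either way. A call with a gripper value outside its range is refused whole. The fingers move at their own pace and stop on an object; the grip force is fixed at half the most. Time passes only in rows, so rows that do not move let the fingers close. It gives the time, the measured TCP pose, the force and the opening at its end, in the units of the state.
- bot.get_obs(): the state, without advancing time (a new reading comes with each control period).
- bot.camera(name): name is "scene" or "top" or "wrist"; returns a dict with "img" (400x640x3 uint8, blue, green, red), "depth" (400x640 float32, m along the optical axis (not along the pixel's ray), 0 where there is no reading), "fx", "fy", "cx", "cy" (pixels), "R" (3x3) and "t" (3): a world point X has camera coordinates R X + t; the wrist camera has in their place "T_tool_cam" (4x4, takes a point from camera to tool coordinates, whose origin is the TCP and whose axes are the flange's). Camera axes: x right, y down, z forward; pixel columns grow to the right and rows downward; lengths in m; the calibration is good to about 2 mm. A picture is of the moment at which its call begins: read the wrist's pose just before it.
- bot.job_done(): hands the job in, once; it reports no verdict.
The state is a dict: "clock": time; "joint_pos": joint angles; "joint_vel": joint speeds; "tau": joint torques, N m; "eef_pos": TCP position; "tool_rot": TCP orientation; "ft_force": force on the tool from outside, world axes, zero at the start; "ft_torque": the same for the moment, N m; "grip_width": finger opening in m.
Only numpy, scipy, OpenCV 4.12 (cv2) and the standard library are available. Lean on these libraries where they do the work, as an engineer would, in place of code of your own. Each camera call takes 0.05 s, during which the arm holds its last target.

## Task

Move the four circuit boards from the coloured cradles on the grey repair rack into the bays of the aluminium test rack in reverse order: the board nearest the repair rack's black end block goes into the bay farthest from the test rack's black end block, and so on. Stand each upright in the middle of its bay, flat on the bay's floor and square to the rack (either way round). Set them down gently, do not drop or knock over any board, and leave all released and at rest.

Things in the scene. Friction and masses are not known exactly. Their poses are not given: they have to be found in the camera images.
- board_red: loose upright circuit board, 180 g, with a red grip on top. Origin: centre of the underside. Black foot 70 x 34 mm (its x, y), 10 mm high; green board 62 mm long (x), 5 mm thick (y), its small parts within 10 mm of the mid-plane and 42 mm of the underside; red grip 44 mm (x) x 16 mm (y), 58 to 78 mm above the underside. Grasp the grip from above, closing along y.
- board_blue: loose upright circuit board, 180 g, with a blue grip on top. Origin: centre of the underside. Black foot 70 x 34 mm (its x, y), 10 mm high; green board 62 mm long (x), 5 mm thick (y), its small parts within 10 mm of the mid-plane and 42 mm of the underside; blue grip 44 mm (x) x 16 mm (y), 58 to 78 mm above the underside. Grasp the grip from above, closing along y.
- board_white: loose upright circuit board, 180 g, with a white grip on top. Origin: centre of the underside. Black foot 70 x 34 mm (its x, y), 10 mm high; green board 62 mm long (x), 5 mm thick (y), its small parts within 10 mm of the mid-plane and 42 mm of the underside; white grip 44 mm (x) x 16 mm (y), 58 to 78 mm above the underside. Grasp the grip from above, closing along y.
- board_yellow: loose upright circuit board, 180 g, with a yellow grip on top. Origin: centre of the underside. Black foot 70 x 34 mm (its x, y), 10 mm high; green board 62 mm long (x), 5 mm thick (y), its small parts within 10 mm of the mid-plane and 42 mm of the underside; yellow grip 44 mm (x) x 16 mm (y), 58 to 78 mm above the underside. Grasp the grip from above, closing along y.
- cradle_red: red open cradle fixed on the repair rack, 86 (x) x 50 (y) x 13 mm high, walls and floor 5 mm; the red board starts in it with about 3 mm play. Origin: centre of its underside; axes parallel to the rack's. The four cradles stand in a row along the rack's y, in a different order each time.
- cradle_blue: blue open cradle fixed on the repair rack, 86 (x) x 50 (y) x 13 mm high, walls and floor 5 mm; the blue board starts in it with about 3 mm play. Origin: centre of its underside; axes parallel to the rack's. The four cradles stand in a row along the rack's y, in a different order each time.
- cradle_white: white open cradle fixed on the repair rack, 86 (x) x 50 (y) x 13 mm high, walls and floor 5 mm; the white board starts in it with about 3 mm play. Origin: centre of its underside; axes parallel to the rack's. The four cradles stand in a row along the rack's y, in a different order each time.
- cradle_yellow: yellow open cradle fixed on the repair rack, 86 (x) x 50 (y) x 13 mm high, walls and floor 5 mm; the yellow board starts in it with about 3 mm play. Origin: centre of its underside; axes parallel to the rack's. The four cradles stand in a row along the rack's y, in a different order each time.
- repair_rack: grey plate fixed on the bench, 108 (x) x 240 (y) x 6 mm, with a black end block (14 mm wide, 30 mm high) at its +y end only. Origin: centre of the underside. Cradles stand on it at y = -87, -29, 29, 87 mm, x = 0. Turned at most 0.25 rad; on either side of the bench.
- test_rack: aluminium rack fixed on the bench, 108 (x) x 240 mm (y), with a row of four empty bays and a black end block (14 mm wide, 30 mm high) at its +y end only. Origin: centre of the underside. Bay centres at y = -87, -29, 29, 87 mm, x = 0, floor 8 mm above the underside; bays 100 (x) x 54 mm (y) inside, dividers and rims 4 mm thick, tops at 18 mm.
Mind the look-alikes: they are no part of the job. Leave any orange or pink look-alike of the board_red alone.

How it is judged:
At the end, for the whole second after the job is handed in: Each board stands in the test rack bay that reverses its cradle's place on the repair rack: within 14 mm of the bay centre along x and y, underside within 4 mm of the bay floor, upright within 0.1 rad, square to the rack within 0.35 rad (either way round), released and at rest (((y of cradle_red in the frame of repair_rack between -0.097 and -0.077 m and y of board_red in the frame of test_rack between 0.073 and 0.101 m) or (y of cradle_red in the frame of repair_rack between -0.039 and -0.019 m and y of board_red in the frame of test_rack between 0.015 and 0.043 m) or (y of cradle_red in the frame of repair_rack between 0.019 and 0.039 m and y of board_red in the frame of test_rack between -0.043 and -0.015 m) or (y of cradle_red in the frame of repair_rack between 0.077 and 0.097 m and y of board_red in the frame of test_rack between -0.101 and -0.073 m)) and x of board_red in the frame of test_rack between -0.014 and 0.014 m and z of board_red in the frame of test_rack between 0.004 and 0.012 m and angle between each of board_red, board_blue, board_white, board_yellow's own z axis and vertical below 0.1 rad and angle between the y axis of each of board_red, board_blue, board_white, board_yellow and the y axis of test_rack, either way round below 0.35 rad and linear speed of each of board_red, board_blue, board_white, board_yellow below 0.02 m/s and angular speed of each of board_red, board_blue, board_white, board_yellow below 0.1 rad/s and ((y of cradle_blue in the frame of repair_rack between -0.097 and -0.077 m and y of board_blue in the frame of test_rack between 0.073 and 0.101 m) or (y of cradle_blue in the frame of repair_rack between -0.039 and -0.019 m and y of board_blue in the frame of test_rack between 0.015 and 0.043 m) or (y of cradle_blue in the frame of repair_rack between 0.019 and 0.039 m and y of board_blue in the frame of test_rack between -0.043 and -0.015 m) or (y of cradle_blue in the frame of repair_rack between 0.077 and 0.097 m and y of board_blue in the frame of test_rack between -0.101 and -0.073 m)) and x of board_blue in the frame of test_rack between -0.014 and 0.014 m and z of board_blue in the frame of test_rack between 0.004 and 0.012 m and ((y of cradle_white in the frame of repair_rack between -0.097 and -0.077 m and y of board_white in the frame of test_rack between 0.073 and 0.101 m) or (y of cradle_white in the frame of repair_rack between -0.039 and -0.019 m and y of board_white in the frame of test_rack between 0.015 and 0.043 m) or (y of cradle_white in the frame of repair_rack between 0.019 and 0.039 m and y of board_white in the frame of test_rack between -0.043 and -0.015 m) or (y of cradle_white in the frame of repair_rack between 0.077 and 0.097 m and y of board_white in the frame of test_rack between -0.101 and -0.073 m)) and x of board_white in the frame of test_rack between -0.014 and 0.014 m and z of board_white in the frame of test_rack between 0.004 and 0.012 m and ((y of cradle_yellow in the frame of repair_rack between -0.097 and -0.077 m and y of board_yellow in the frame of test_rack between 0.073 and 0.101 m) or (y of cradle_yellow in the frame of repair_rack between -0.039 and -0.019 m and y of board_yellow in the frame of test_rack between 0.015 and 0.043 m) or (y of cradle_yellow in the frame of repair_rack between 0.019 and 0.039 m and y of board_yellow in the frame of test_rack between -0.043 and -0.015 m) or (y of cradle_yellow in the frame of repair_rack between 0.077 and 0.097 m and y of board_yellow in the frame of test_rack between -0.101 and -0.073 m)) and x of board_yellow in the frame of test_rack between -0.014 and 0.014 m and z of board_yellow in the frame of test_rack between 0.004 and 0.012 m); the robot touches nothing.
It fails at once if a board is knocked over (tilts more than 0.7 rad) (angle between any of board_red, board_blue, board_white, board_yellow's own z axis and vertical above 0.7 rad).
It fails at once if a board is dropped (falls free of the fingers at over 0.75 m/s, some 30 mm) ((linear speed of board_red above 0.75 m/s and contact force between board_red and the fingers below 0.05 N) or (linear speed of board_blue above 0.75 m/s and contact force between board_blue and the fingers below 0.05 N) or (linear speed of board_white above 0.75 m/s and contact force between board_white and the fingers below 0.05 N) or (linear speed of board_yellow above 0.75 m/s and contact force between board_yellow and the fingers below 0.05 N)).
It also fails if it takes over 99 s, if anything falls off the work surface, if the arm or the gripper's body presses on something with over 40 N, if the wrist force passes 120 N, or if a joint passes its speed limit or range.

## Working session

There is one attempt and no reset: what is moved stays moved. The work goes in short steps, Python scripts to look and compute and a shell command to move; the robot and the scene stay as the last step left them, time stands still between calls to the robot, and variables do not carry over. Pictures are saved under pics/ and viewed, and the job is handed in when it is done.

```bash
ls; mkdir -p pics
python3 - <<'E'
from workcell import bot
import cv2
o=bot.get_obs(); print({k:o[k] for k in('clock','eef_pos','tool_rot','grip_width','ft_force')})
for n in('scene','top'):
    c=bot.camera(n); cv2.imwrite(f'pics/{n}0.png',c['img']); print(n,c['fx'],c['cx'],c['cy'],c['R'],c['t'])
E
```

```text
pics
{'clock': 0.0, 'eef_pos': array([ 0.14220452, -0.47868099,  0.23040691]), 'tool_rot': array([ 9.89591957e-01,  1.43898018e-01, -1.60023567e-04, -1.04582447e-03]), 'grip_width': 0.08524159151641068, 'ft_force': array([ 0.62487105, -0.26622899,  0.16263617])}
scene 509.23900937774295 315.6979220579201 203.13193317448324 [[ 0.77893573  0.62674959 -0.02107307]
 [ 0.4216891  -0.54836298 -0.72213319]
 [-0.46415238  0.55360906 -0.69143299]] [-0.41191348 -0.18843592  1.25942665]
top 471.30399636460254 321.92143715202076 198.08475705876862 [[-0.01442973 -0.99963272  0.02293923]
 [-0.99259801  0.01155392 -0.12089538]
 [ 0.12058594 -0.02451393 -0.99240017]] [-0.00627671  0.52724637  0.92011574]
```

View pics/scene0.png

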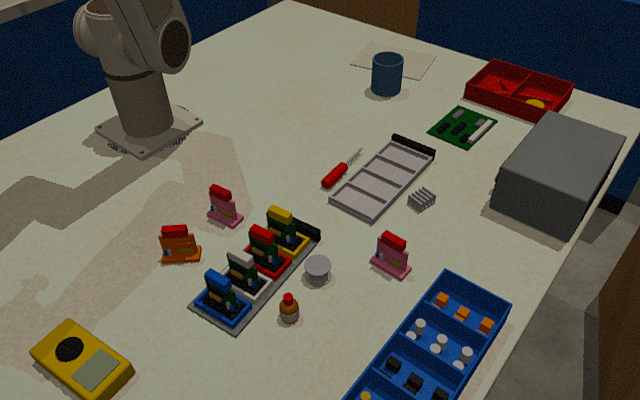

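View pics/top0.png

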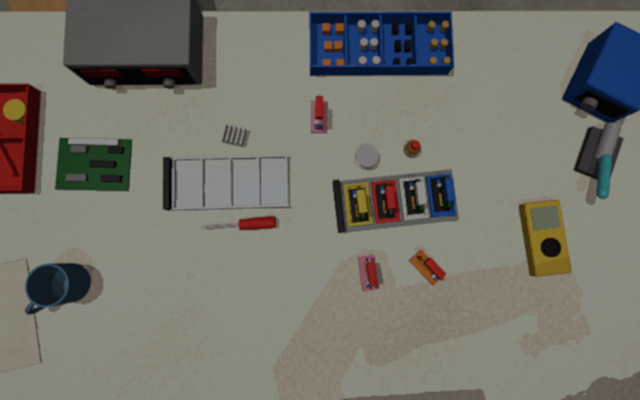

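The scene image shows the repair rack with cradles (top image: yellow 358,204; red 386,201; white 414,197; blue 442,195) and its black block at 340,205. The test rack's block is at 167,183 with bays at 189, 217, 245 and 273. Possible mistakes for board_red: pink at (318,113), pink at (369,272), orange at (428,266), bottle at (413,148) and screwdriver at (258,224). The real one is at (386,201), a green board in the red cradle.

Mapping: yellow → far bay (y=-87), red → -29, white → +29, blue → +87.

```bash
cat > h.py <<'E'
import numpy as np, cv2
from workcell import bot
def ray(c,uv,z):
    uv=np.atleast_2d(uv).astype(float)
    d=np.c_[(uv[:,0]-c['cx'])/c['fx'],(uv[:,1]-c['cy'])/c['fy'],np.ones(len(uv))]@c['R']
    o=-c['R'].T@c['t']
    return (o+d*((z-o[2])/d[:,2])[:,None])
E
python3 - <<'E'
from h import *
c=bot.camera('top'); im=c['img']
cr=im[140:240,150:470]; cv2.imwrite('pics/crop1.png',cv2.resize(cr,None,fx=2.5,fy=2.5,interpolation=cv2.INTER_CUBIC))
cr=im[160:240,330:465]; cv2.imwrite('pics/crop2.png',cv2.resize(cr,None,fx=5.5,fy=5.5,interpolation=cv2.INTER_CUBIC))
hsv=cv2.cvtColor(im,cv2.COLOR_BGR2HSV)
for p in [(358,190),(386,190),(345,205),(400,215),(190,183),(273,183),(300,183),(240,160)]: print(p,im[p[1],p[0]],hsv[p[1],p[0]],c['depth'][p[1],p[0]])
E
```

```text
(358, 190) [ 35 102 108] [ 28 172 108] 0.9025563
(386, 190) [ 19  21 109] [  1 211 109] 0.89888054
(345, 205) [ 66  94 102] [ 23  90 102] 0.96379375
(400, 215) [ 71  74 101] [  3  76 101] 0.97869945
(190, 183) [136 138 138] [ 30   4 138] 0.977643
(273, 183) [139 140 138] [ 75   4 140] 0.97856164
(300, 183) [127 139 137] [ 35  22 139] 0.9876193
(240, 160) [132 134 135] [ 20   6 135] 0.98063564
```

View pics/crop2.png

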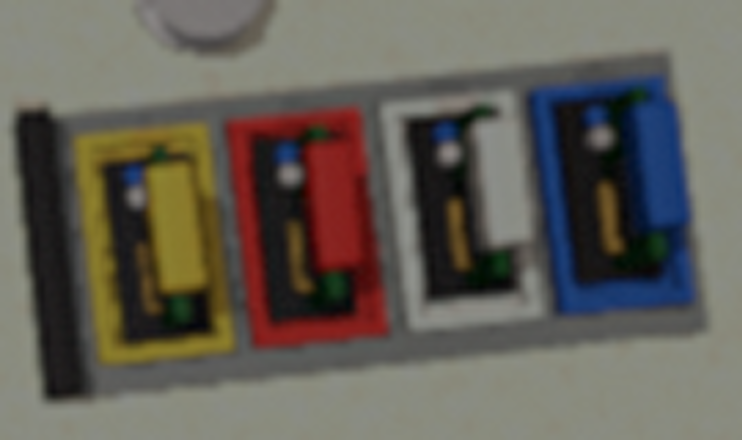

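View pics/crop1.png

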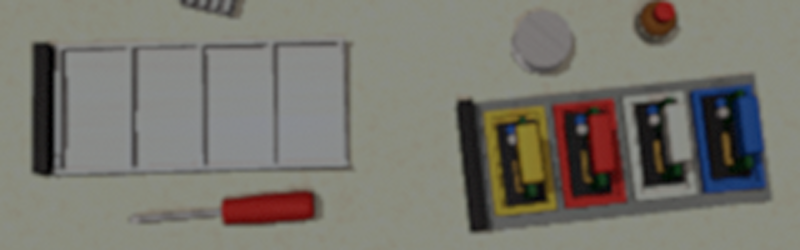

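The crops confirm the choice: four green boards in cradles, red second from the black block. Next, measure the grips and racks.

```bash
cat >> h.py <<'E'
def cloud(c):
    v,u=np.mgrid[0:400,0:640]; d=c['depth']
    P=np.stack([(u-c['cx'])/c['fx']*d,(v-c['cy'])/c['fy']*d,d],-1)
    return (P-c['t'])@c['R']
def rect(P):
    r=cv2.minAreaRect((P[:,:2]*1000).astype(np.float32)); b=cv2.boxPoints(r)
    e1,e2=b[1]-b[0],b[2]-b[1]; e=e1 if np.hypot(*e1)>np.hypot(*e2) else e2
    return np.array(r[0]),r[1],(np.degrees(np.arctan2(e[1],e[0]))+90)%180-90
E
python3 - <<'E'
from h import *
for n in('top','scene'):
    c=bot.camera(n); W=cloud(c); z=W[...,2]; hsv=cv2.cvtColor(c['img'],cv2.COLOR_BGR2HSV)
    # grip tops
    roi=np.zeros((400,640),bool)
    if n=='top': roi[160:240,330:470]=1
    else: roi[200:340,185:325]=1
    m=((z>.068)&(z<.09)&roi&(c['depth']>0)&(hsv[...,2]>45)).astype(np.uint8)
    k,l,s,cc=cv2.connectedComponentsWithStats(m)
    for i in range(1,k):
        if s[i,4]<40: continue
        uv=np.argwhere(l==i)[:,::-1]; zt=np.median(z[l==i]); P=ray(c,uv,.090 if 0 else .084)
        print(n,'grip',cc[i].round(1),s[i,4],'zmed',zt.round(4),'rect',*rect(P), hsv[int(cc[i][1]),int(cc[i][0])])
    if n=='top':
        H,S,V=cv2.split(hsv)
        for nm,mm in dict(y=(abs(H.astype(int)-27)<7)&(S>120),r=((H<8)|(H>172))&(S>150),b=(abs(H.astype(int)-110)<14)&(S>120)).items():
            mm=mm&roi&(z<.04)
            uv=np.argwhere(mm)[:,::-1]; print('cradle',nm,*rect(ray(c,uv,.019)))
        # test rack floors
        m=((hsv[...,1]<12)&(V>120)); m[:150]=0;m[215:]=0;m[:,:170]=0;m[:,292:]=0
        k,l,s,cc=cv2.connectedComponentsWithStats(m.astype(np.uint8),connectivity=4)
        for i in range(1,k):
            if s[i,4]>200: print('floor',cc[i].round(1),s[i,:4],*rect(ray(c,np.argwhere(l==i)[:,::-1],.008)), np.median(z[l==i]).round(4))
        dark=(V<50); dark[:140]=0;dark[240:]=0
        for a,b in((155,180),(330,352)):
            q=dark.copy();q[:,:a]=0;q[:,b:]=0; q&=(c['depth']>0)
            q=cv2.morphologyEx(q.astype(np.uint8),cv2.MORPH_OPEN,np.ones((3,3)))>0
            print('block',*rect(ray(c,np.argwhere(q)[:,::-1],.03)),np.median(z[q]))
        q=(z>.022)&(z<.04)
        for a,b in((155,180),(330,350)):
            w=q.copy();w[:,:a]=0;w[:,b:]=0;w[:150]=0;w[235:]=0
            print('blk depth',*rect(W[w]))
        print('table z',np.median(z[100:140,340:400]))
E
```

```text
top grip [449.2 189.8] 193 zmed 0.0881 rect [ 536.72290039 -257.04818726] (49.807830810546875, 17.880836486816406) 4.3501663 [109 192 118]
top grip [419.8 193. ] 211 zmed 0.0875 rect [ 528.01715088 -200.24841309] (56.51197814941406, 19.2103271484375) 5.924835 [ 48   9 141]
top grip [389.6 197.2] 208 zmed 0.0879 rect [ 519.78118896 -141.43452454] (58.45588684082031, 18.435062408447266) 5.21949 [  1 193 136]
top grip [360.7 201.5] 195 zmed 0.0877 rect [512.70056152 -86.04813385] (58.571048736572266, 17.504247665405273) 6.24012 [ 26 170 138]
cradle y [ 523.27716064 -160.69363403] (85.92318725585938, 200.05438232421875) -84.4193
cradle r [ 521.13543701 -143.5088501 ] (85.05076599121094, 49.87023162841797) 5.408783
cradle b [ 526.06781006 -180.78260803] (85.78825378417969, 207.62954711914062) -85.40221
floor [231.6 182.8] [173 155 116  54] [566.97241211 175.05279541] (107.95306396484375, 236.00411987304688) -88.991844 0.0076
block [561.04046631 297.87240601] (104.4556884765625, 14.096139907836914) 1.4761124 0.028527534388277234
block [511.9659729  -57.31401062] (103.03897094726562, 35.434669494628906) 4.6677933 0.02896085271053148
blk depth [562.4107666  301.09017944] (107.49468994140625, 19.32710838317871) 1.5530243
blk depth [512.42779541 -54.71533966] (107.36628723144531, 32.09001541137695) 5.232216
table z -0.000673747297407319
scene grip [279.6 215. ] 275 zmed 0.0855 rect [522.77508545 -90.29203796] (55.49892044067383, 28.776315689086914) 6.329117 [ 23 255 128]
scene grip [261.5 234.8] 297 zmed 0.0865 rect [ 531.82183838 -145.10136414] (62.34665298461914, 26.067964553833008) 4.915718 [  2 255 136]
scene grip [240.6 257.8] 327 zmed 0.087 rect [ 539.55352783 -204.2784729 ] (62.6684455871582, 25.180419921875) 4.004547 [ 20  33 153]
scene grip [218.1 280.6] 322 zmed 0.0873 rect [ 544.89556885 -259.69918823] (61.28737258911133, 23.399169921875) 4.9683304 [106 241 126]
```

Run:
```python
from h import *
c=bot.camera('top'); W=cloud(c); z=W[...,2]; im=c['img'].astype(int).sum(2)
print('cam',-c['R'].T@c['t'])
hsv=cv2.cvtColor(c['img'],cv2.COLOR_BGR2HSV)
q=(z>.083)&(z<.095)&(hsv[...,2]>60);q[:160]=0;q[240:]=0;q[:,:330]=0;q[:,470:]=0
k,l,s,cc=cv2.connectedComponentsWithStats(q.astype(np.uint8))
for i in range(1,k):
    if s[i,4]>40: print('griptop',cc[i],s[i,4],*rect(ray(c,np.argwhere(l==i)[:,::-1],.089)),ray(c,cc[i],.089)[0][:2]*1000)
# dark divider lines, subpixel
for rows in((162,172),(178,188),(192,202)):
    p=im[rows[0]:rows[1],160:300].mean(0); 
    mins=[160+j for j in range(1,139) if p[j]<p[j-1] and p[j]<=p[j+1] and p[j]<375]
    print(rows,[(m,int(p[m-160])) for m in mins])
p=im[145:225,180:200].mean(1); print(p.astype(int))
p=im[145:225,262:284].mean(1); print(p.astype(int))
print((z[145:225,190]*1000).astype(int)); print((z[183,160:300]*1000).astype(int))
```

```text
cam [0.4123001  0.01018948 0.97700865]
griptop [449.71957672 189.83068783] 189 [ 533.11907959 -256.63464355] (43.566986083984375, 16.062641143798828) 4.350075 [ 533.27167507 -256.7152775 ]
griptop [420.53233831 193.09452736] 201 [ 527.8571167  -200.32637024] (43.582515716552734, 16.970075607299805) 4.112732 [ 527.61058776 -200.29681749]
griptop [389.90954774 196.9798995 ] 199 [ 520.81433105 -141.31434631] (43.381343841552734, 16.5133056640625) 4.5590286 [ 520.81384578 -141.35218395]
griptop [361.02051282 201.13846154] 195 [513.60046387 -85.98165131] (43.47917175292969, 16.09811782836914) 5.7616043 [513.48971068 -85.99285491]
(162, 172) [(165, 82), (170, 6), (175, 220), (203, 233), (231, 251), (260, 264), (288, 257)]
(178, 188) [(164, 84), (170, 10), (175, 206), (203, 231), (232, 263), (260, 280), (288, 271)]
(192, 202) [(164, 85), (170, 9), (175, 224), (203, 219), (232, 259), (260, 299), (289, 284)]
[401 402 401 400 399 400 401 402 403 404 397 390 394 363 301 338 403 415
 413 412 409 409 411 412 413 414 415 414 414 414 415 414 416 417 415 414
 412 410 410 413 413 412 412 412 411 413 
[... 659 characters left out ...]
   7   8   5   7   4   9
   8   1   5   7   8  11   8   9   7  18  16   3   0   0  -1   2   1  -2
   0   1  -2  -1   0   1   1   0]
[ -2   1  28  31  30  29  29  29  30  28  16  12  16  15  10   4   9   6
   8   7   7   5   7   8   8   6   8   7   7   5   7   3   9   8   7   8
  10   9   9   5  17  17  17   8   6   6  11   9   9   8   6   5   8  10
   6   9   7   8   7   4   3   3   4   7   9   4   6   8   7  18  15   8
   6   8   7   4   9   6   6   7   8   6   7   8   8   8   6   9   6   6
   7   6   5   6   9   8   9  18  17   9   6   7   7   5 977   6   6   7
   8   4   8   9   5   7   6   8   6   6   7   8   7   7   7   6   6  18
  18  13   7   1   0   0  -1   0  -2  -3  -2  -2  -2   0]
```

Run:
```python
from h import *
c=bot.camera('top'); 
a=[bot.camera('top') for _ in range(3)]
Z=np.median([cloud(x)[...,2] for x in a],0); 
q=((Z>.0145)&(Z<.022)); q[:150]=0;q[216:]=0;q[:,:172]=0;q[:,294:]=0
uv=np.argwhere(q)[:,::-1]; P=ray(c,uv,.018)*1000
print(rect(P/1000),len(uv))
for th in (0.5,1,1.5,2):
    t=np.radians(th); R=np.array([[np.cos(t),np.sin(t)],[-np.sin(t),np.cos(t)]]); L=P[:,:2]@R.T
    h,e=np.histogram(L[:,1],bins=np.arange(40,320,2)); pk=[(int(e[i]+1),int(h[i])) for i in range(len(h)) if h[i]>14]
    h2,e2=np.histogram(L[:,0],bins=np.arange(500,650,2)); pk2=[(int(e2[i]+1),int(h2[i])) for i in range(len(h2)) if h2[i]>30]
    print(th,pk,pk2)
o=bot.get_obs(); print(o['clock'])
```

```text
(array([564.33343506, 174.65104675]), (108.29669189453125, 236.2198028564453), np.float32(-88.98337)) 1006
0.5 [(53, 22), (55, 51), (57, 33), (113, 48), (115, 52), (169, 52), (171, 52), (227, 41), (229, 53), (231, 52), (285, 44), (287, 50)] [(513, 100), (515, 102), (517, 32), (615, 43), (617, 103), (619, 88)]
1 [(49, 46), (51, 51), (107, 51), (109, 50), (165, 52), (167, 52), (221, 41), (223, 53), (225, 52), (281, 50), (283, 52)] [(513, 38), (515, 112), (517, 95), (617, 61), (619, 111), (621, 79)]
1.5 [(43, 23), (45, 49), (47, 34), (101, 26), (103, 51), (105, 37), (159, 38), (161, 51), (163, 19), (217, 41), (219, 53), (221, 52), (275, 50), (277, 52)] [(515, 73), (517, 113), (519, 63), (619, 84), (621, 111), (623, 47)]
2 [(41, 50), (97, 41), (99, 49), (101, 21), (153, 15), (155, 50), (157, 42), (211, 27), (213, 49), (215, 51), (217, 23), (271, 49), (273, 52)] [(517, 83), (519, 98), (521, 46), (619, 44), (621, 89), (623, 89), (625, 33)]
0.5
```

```bash
cat >> h.py <<'E'
from scipy.spatial.transform import Rotation as Ro
def go(x,y,z,yaw):
    o=bot.get_obs(); R=Ro.from_quat(o['tool_rot']).as_matrix()
    psi=np.degrees(np.arctan2(R[1,0],R[0,0])); d=R.T@(np.array([x,y,z])-o['eef_pos']*1000)
    print('shift',d.round(1),'turn',round(psi-yaw,1),'yaw',round(psi,1),'tilt',round(np.degrees(np.arccos(-R[2,2])),2),'tcp',(o['eef_pos']*1000).round(1),'w',round(o['grip_width']*1000,1),'F',o['ft_force'].round(1),'t',round(o['clock'],2))
E
python3 -m crank '[[[0,0,0,5.7,120],[0,0,0,5.7,120],[0,0,0,0,130],[0,0,0,0,130]]]'; python3 -c "
from h import *
go(513.5,-86,180,5.3)"
```

```text
clock: 1.0
eef_pos: [0.1424, -0.4793, 0.2314]
tool_rot: [0.999, 0.043, 0.0, 0.0]
ft_force: [0.2, 0.4, 0.8]
grip_width: 0.0416
shift [ 403.6 -359.9   51.3] turn -0.4 yaw 4.9 tilt 0.01 tcp [ 142.4 -479.3  231.4] w 41.6 F [0.2 0.4 0.8] t 1.0
```

```bash
python3 -m crank '[[[40,-36,4,0,130],[40,-36,4,0,130],[40,-36,4,0,130],[40,-36,4,0,130],[40,-36,4,0,130],[40,-36,4,0,130],[40,-36,4,0,130],[40,-36,4,0,130],[40,-36,4,0,130],[30,-26,4,0,130],[0,0,0,0,130]]]'; python3 -c "
from h import *
go(513.5,-86,180,5.3)"
```

```text
clock: 2.38
eef_pos: [0.5123, -0.0864, 0.1909]
tool_rot: [0.999, 0.048, 0.003, 0.003]
ft_force: [-0.2, -0.2, 0.3]
grip_width: 0.042
shift [ 1.1 -0.3 10.9] turn 0.2 yaw 5.5 tilt 0.51 tcp [512.3 -86.4 190.9] w 42.0 F [-0.2 -0.2  0.3] t 2.38
```

Very accurate. One look with the wrist camera before descending.

Run:
```python
from h import *
go(513.5,-86,61,5.3)
c=bot.camera('wrist'); cv2.imwrite('pics/w1.png',c['img']); T=c['T_tool_cam']; print(T.round(3))
o=bot.get_obs(); R=Ro.from_quat(o['tool_rot']).as_matrix()
Rw=R@T[:3,:3]; tw=R@T[:3,3]+o['eef_pos']
c2=dict(c,R=Rw.T,t=-Rw.T@tw); W=cloud(c2); z=W[...,2]
hsv=cv2.cvtColor(c['img'],cv2.COLOR_BGR2HSV)
q=(z>.080)&(z<.098)&(c['depth']>0)
k,l,s,cc=cv2.connectedComponentsWithStats(q.astype(np.uint8))
for i in range(1,k):
    if s[i,4]>300: print(cc[i].round(),s[i],*rect(ray(c2,np.argwhere(l==i)[:,::-1],.089)),hsv[int(cc[i][1]),int(cc[i][0])])
```

```text
shift [  0.4  -1.1 129.9] turn 0.2 yaw 5.5 tilt 0.51 tcp [512.3 -86.4 190.9] w 42.0 F [-0.2 -0.2  0.3] t 2.38
[[ 0.001 -0.945 -0.327  0.084]
 [ 1.     0.001  0.    -0.001]
 [ 0.    -0.327  0.945 -0.142]
 [ 0.     0.     0.     1.   ]]
[455. 196.] [ 441  170   29   52 1106] [ 530.94848633 -199.78614807] (45.06515121459961, 19.006065368652344) 5.080223 [ 15  31 114]
[520. 195.] [ 503  170   35   51 1194] [ 536.52630615 -254.88035583] (44.26145553588867, 20.701406478881836) 4.583542 [108 205 133]
[386. 197.] [ 374  172   24   52 1009] [ 523.79785156 -141.81915283] (45.22086715698242, 17.333009719848633) 4.2567215 [  1 197 106]
[321. 200.] [312 175  19  51 953] [516.54937744 -87.73307037] (44.480018615722656, 15.659623146057129) 5.2776566 [ 22 177 148]
```

View pics/w1.png

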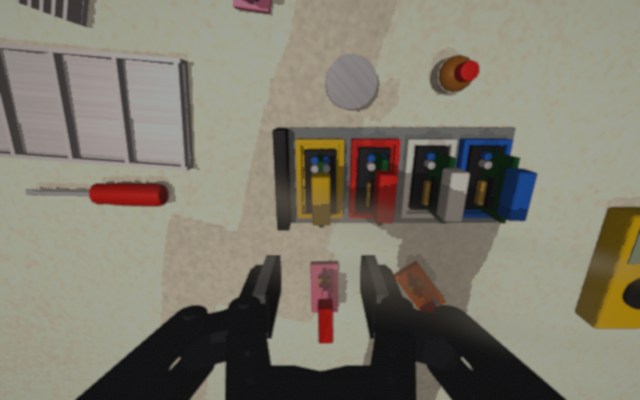

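Wrist view: yellow grip at (321,200), with red, white and blue at x=386, 455 and 520, agreeing with the top camera to about 3 mm. Descend on yellow.

```bash
python3 -m crank '[[[1.5,0,30,0,130],[0,0,30,0,130],[0,0,30,0,130],[0,0,20,0,130],[0,0,10,0,130],[0,0,5,0,130],[0,0,0,0,130]]]'; python3 -c "
from h import *
go(515,-86.8,61,5.3)"
```

```text
clock: 3.3
eef_pos: [0.5114, -0.0944, 0.0658]
tool_rot: [0.999, 0.044, 0.004, 0.005]
ft_force: [0.5, 0.7, 0.2]
grip_width: 0.0417
shift [ 4.2 -7.3  4.8] turn -0.2 yaw 5.1 tilt 0.74 tcp [511.4 -94.4  65.8] w 41.7 F [0.5 0.7 0.2] t 3.3
```

```bash
python3 -m crank '[[[4,-7,4,0,130],[0,0,0,0,130]]]'; python3 -c "
from h import *
go(515,-86.8,61,5.3)"
```

```text
clock: 3.55
eef_pos: [0.5162, -0.0869, 0.063]
tool_rot: [0.999, 0.044, 0.006, 0.005]
ft_force: [-1.6, 0.0, -0.1]
grip_width: 0.0421
shift [-1.2 -0.2  2. ] turn -0.2 yaw 5.1 tilt 0.88 tcp [516.2 -86.9  63. ] w 42.1 F [-1.6  0.  -0.1] t 3.55
```

```bash
python3 -m crank '[[[-1,0,2,0,130],[0,0,0,0,255],[0,0,0,0,255],[0,0,0,0,255],[0,0,0,0,255]]]'; python3 -c "
from h import *
go(515,-86.8,61,5.3)"
```

```text
clock: 4.18
eef_pos: [0.5159, -0.0868, 0.0617]
tool_rot: [0.999, 0.045, 0.007, 0.005]
ft_force: [1.1, -0.6, 0.5]
grip_width: 0.0147
shift [-0.9 -0.1  0.7] turn -0.2 yaw 5.1 tilt 0.97 tcp [515.9 -86.8  61.7] w 14.7 F [ 1.1 -0.6  0.5] t 4.17
```

```bash
python3 -m crank '[[[0,0,-15,0,255],[0,0,-35,0,255],[0,0,-40,0,255],[0,0,-30,0,255]]]'; python3 -c "
from h import *
go(565.8,88.9,175,1)"
```

```text
clock: 4.68
eef_pos: [0.5113, -0.0852, 0.1839]
tool_rot: [0.999, 0.045, 0.003, 0.004]
ft_force: [0.9, 0.4, -1.8]
grip_width: 0.0153
shift [  69.7 -168.6    7.8] turn 4.1 yaw 5.1 tilt 0.58 tcp [511.3 -85.2 183.9] w 15.3 F [ 0.9  0.4 -1.8] t 4.67
```

```bash
python3 -m crank '[[[10,-25,0,2,255],[18,-41,2,2,255],[18,-43,2,0,255],[15,-38,2,0,255],[6,-16,2,0,255],[0,0,0,0,255]]]'; python3 -c "
from h import *
go(565.8,88.9,175,1)"
```

```text
clock: 5.42
eef_pos: [0.5756, 0.0472, 0.1842]
tool_rot: [0.999, 0.037, 0.007, -0.009]
ft_force: [0.3, -0.3, -2.4]
grip_width: 0.015
shift [ -6.8 -42.1   9.9] turn 3.2 yaw 4.2 tilt 1.29 tcp [575.6  47.2 184.2] w 15.0 F [ 0.3 -0.3 -2.4] t 5.42
```

```bash
python3 -m crank '[[[-4,-24,5,3,255],[-3,-18,5,0,255],[0,0,0,0,255],[0,0,0,0,255]]]'; python3 -c "
from h import *
go(565.8,88.9,60,1)"
```

```text
clock: 5.92
eef_pos: [0.5656, 0.0534, 0.1749]
tool_rot: [0.999, 0.036, 0.005, -0.023]
ft_force: [0.8, -0.7, -1.7]
grip_width: 0.0153
shift [  1.5 -30.1 116.4] turn 3.1 yaw 4.1 tilt 2.67 tcp [565.6  53.4 174.9] w 15.3 F [ 0.8 -0.7 -1.7] t 5.92
```

```bash
python3 -c "
from h import *
o=bot.get_obs(); print(o['joint_pos'].round(3),o['joint_vel'].round(3),o['tau'].round(2)); print(bot.camera('top')['img'].shape)
c=bot.camera('scene'); cv2.imwrite('pics/s1.png',c['img'])
go(565.8,88.9,60,1)"
```

```text
[0.07  0.395 0.072 1.237 0.045 3.141] [-0.001 -0.003 -0.011 -0.001  0.003  0.002] [ -0.   -44.82  25.2   -0.06   0.16   0.  ]
(400, 640, 3)
shift [  1.4 -30.  116.4] turn 3.1 yaw 4.1 tilt 2.67 tcp [565.7  53.6 174.9] w 14.8 F [ 0.2  0.4 -1.8] t 6.03
```

View pics/s1.png

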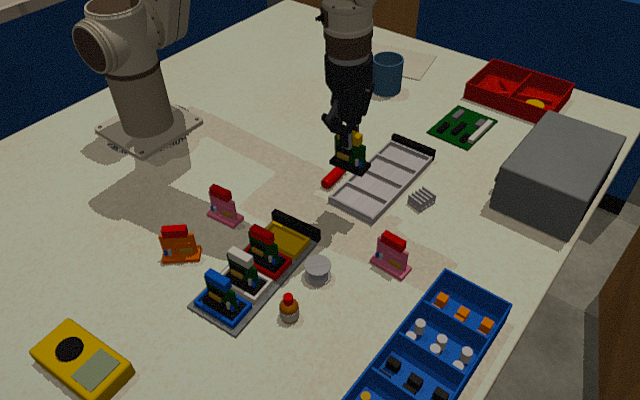

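Joint 6 has hit its +π limit, which also tilted the tool 2.7°. I'll make a half turn, which is an equivalent grasp, and stay there for the rest of the job. First a few rows to check how the tilt behaves.

```bash
python3 -m crank '[[[0,0,0,-10.7,255],[0,0,0,-10.7,255],[0,0,0,-10.7,255],[0,0,0,-10.7,255],[0,0,0,-10.7,255],[0,0,0,-10.7,255]]]'; python3 -c "
from h import *
go(565.8,88.9,175,181)"
```

```text
clock: 6.78
eef_pos: [0.5669, 0.0534, 0.1759]
tool_rot: [0.825, 0.565, 0.017, -0.016]
ft_force: [-0.6, -0.3, -2.1]
grip_width: 0.0153
shift [ 32.6 -13.8   2.5] turn -112.2 yaw 68.8 tilt 2.68 tcp [566.9  53.4 175.9] w 15.3 F [-0.6 -0.3 -2.1] t 6.78
```

```bash
python3 -m crank '[[[0,0,0,-10.7,255],[0,0,0,-10.7,255],[0,0,0,-10.7,255],[0,0,0,-10.7,255],[0,0,0,-10.7,255],[0,0,0,-10.7,255],[0,0,0,-10.7,255],[0,0,0,-10.7,255],[0,0,0,-10.7,255],[0,0,0,-10.7,255],[0,0,0,-5.2,255],[0,0,0,0,255]]]'; python3 -c "
from h import *
go(565.8,88.9,175,181)"
```

```text
clock: 8.28
eef_pos: [0.5692, 0.0532, 0.1775]
tool_rot: [-0.014, 1.0, 0.023, 0.007]
ft_force: [-1.1, 0.0, -0.2]
grip_width: 0.0151
shift [ 2.4 35.6  4.1] turn -359.4 yaw -178.4 tilt 2.72 tcp [569.2  53.2 177.5] w 15.1 F [-1.1  0.  -0.2] t 8.28
```

```bash
cat >> h.py <<'E'
def place(x,y,z,yaw,L=50.5):
    o=bot.get_obs(); R=Ro.from_quat(o['tool_rot']).as_matrix(); zz=R[:,2]
    print('zaxis',zz.round(4)); go(x-L*zz[0],y-L*zz[1],z,yaw)
E
python3 -m crank '[[[1,18,0,0,255],[1,18,0,0,255],[0,0,0,0,255]]]'; python3 -c "
from h import *
place(565.8,88.9,60,181)"
```

```text
clock: 8.65
eef_pos: [0.5662, 0.0923, 0.1794]
tool_rot: [-0.013, 1.0, 0.023, 0.008]
ft_force: [0.3, -0.9, -1.1]
grip_width: 0.0148
zaxis [ 0.0145  0.0461 -0.9988]
shift [  3.1 -11.1 119. ] turn -359.5 yaw -178.5 tilt 2.77 tcp [566.2  92.3 179.4] w 14.8 F [ 0.3 -0.9 -1.1] t 8.65
```

```bash
python3 -m crank '[[[3,-11,25,0,255],[0,0,35,0,255],[0,0,30,0,255],[0,0,14,0,255],[0,0,0,0,255]]]'; python3 -c "
from h import *
place(565.8,88.9,60,181)"
```

```text
clock: 9.28
eef_pos: [0.5664, 0.0877, 0.074]
tool_rot: [-0.014, 1.0, 0.022, 0.01]
ft_force: [-0.2, 0.8, -0.4]
grip_width: 0.015
zaxis [ 0.0186  0.0452 -0.9988]
shift [ 1.8 -1.7 13.9] turn -359.4 yaw -178.4 tilt 2.8 tcp [566.4  87.7  74. ] w 15.0 F [-0.2  0.8 -0.4] t 9.28
```

```bash
python3 -m crank '[[[1,-1,8,0,255],[0,0,4,0,255],[0,0,1.5,0,255],[0,0,0,0,255]]]'; python3 -c "
from h import *
place(565.8,88.9,60,181)"
```

```text
clock: 9.78
eef_pos: [0.5682, 0.0875, 0.0629]
tool_rot: [-0.014, 1.0, 0.023, 0.013]
ft_force: [-1.3, -0.4, -1.2]
grip_width: 0.0148
zaxis [ 0.0246  0.0458 -0.9986]
shift [ 3.8 -1.   2.8] turn -359.4 yaw -178.4 tilt 2.98 tcp [568.2  87.5  62.9] w 14.8 F [-1.3 -0.4 -1.2] t 9.78
```

```bash
python3 -m crank '[[[3,-1,3,0,255],[0,0,1,0,255],[0,0,0,0,255]]]'; python3 -c "
from h import *
place(565.8,88.9,59,181)"
```

```text
clock: 10.15
eef_pos: [0.5663, 0.0867, 0.0605]
tool_rot: [-0.014, 1.0, 0.023, 0.014]
ft_force: [-0.3, -0.3, -0.5]
grip_width: 0.015
zaxis [ 0.0278  0.0464 -0.9985]
shift [ 2.  -0.2  1.4] turn -359.4 yaw -178.4 tilt 3.1 tcp [566.3  86.7  60.5] w 15.0 F [-0.3 -0.3 -0.5] t 10.15
```

```bash
python3 -m crank '[[[1,0,2.5,0,255],[0,0,0.5,0,255]]]'; python3 -c "
from h import *
place(565.8,88.9,59,181)"
```

```text
clock: 10.4
eef_pos: [0.5666, 0.0868, 0.0602]
tool_rot: [-0.014, 1.0, 0.023, 0.016]
ft_force: [-2.7, -1.4, 3.6]
grip_width: 0.0151
zaxis [ 0.0314  0.0464 -0.9984]
shift [ 2.4 -0.2  1.1] turn -359.4 yaw -178.4 tilt 3.21 tcp [566.6  86.8  60.2] w 15.1 F [-2.7 -1.4  3.6] t 10.4
```

Contact with the bay floor (Fz went from −1.8 to +3.6 N). Release gently and lift.

```bash
python3 -m crank '[[[0,0,0,0,215],[0,0,0,0,190],[0,0,0,0,150],[0,0,0,0,130],[0,0,-15,0,130],[0,0,-35,0,130],[0,0,-40,0,130],[0,0,-25,0,130]]]'; python3 -c "
from h import *
go(521,-141.5,180,185.3)
c=bot.camera('top'); cv2.imwrite('pics/t2.png',c['img'][130:260,140:480].repeat(2,0).repeat(2,1))"
```

```text
clock: 11.4
eef_pos: [0.5613, 0.0811, 0.1775]
tool_rot: [-0.014, 1.0, 0.023, 0.014]
ft_force: [0.1, 0.0, -0.1]
grip_width: 0.0417
shift [  46.4 -221.   -13.7] turn -363.7 yaw -178.4 tilt 3.02 tcp [561.3  81.1 177.5] w 41.7 F [ 0.1  0.  -0.1] t 11.4
```

View pics/t2.png

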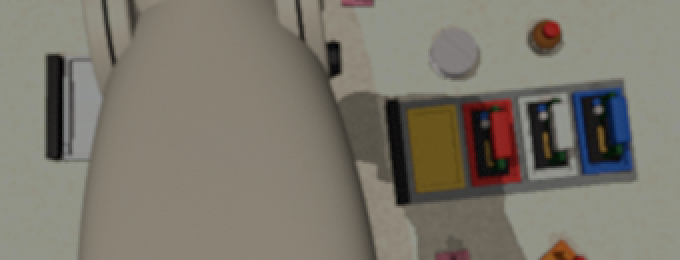

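The top view shows the arm covering the test rack, the yellow cradle empty, and the others undisturbed. Next, red.

```bash
python3 -m crank '[[[8,-30,-3,-3.7,130],[10,-45,-3,0,130],[10,-45,-3,0,130],[10,-45,-3,0,130],[8,-40,-2,0,130],[0,-16,0,0,130],[0,0,0,0,130],[0,0,0,0,130]]]'; python3 -c "
from h import *
place(521.5,-142,180,185.3,-0)
place(521.5,-142,61,185.3,-14)"
```

```text
clock: 12.45
eef_pos: [0.5384, -0.1477, 0.19]
tool_rot: [-0.05, 0.998, 0.022, 0.023]
ft_force: [0.9, -0.4, -0.3]
grip_width: 0.0416
zaxis [ 0.0431  0.0469 -0.998 ]
shift [16.7  6.9  9.5] turn -359.7 yaw -174.4 tilt 3.65 tcp [ 538.4 -147.7  190. ] w 41.6 F [ 0.9 -0.4 -0.3] t 12.45
zaxis [ 0.0431  0.0469 -0.998 ]
shift [ 21.7   2.5 128.4] turn -359.7 yaw -174.4 tilt 3.65 tcp [ 538.4 -147.7  190. ] w 41.6 F [ 0.9 -0.4 -0.3] t 12.45
```

```bash
python3 -m crank '[[[12,1,35,0,130],[10,2,45,0,130],[0,0,34,0,130],[0,0,0,0,130]]]'; python3 -c "
from h import *
place(521.5,-142,61,185.3,-14)"
```

```text
clock: 12.95
eef_pos: [0.5229, -0.1355, 0.0742]
tool_rot: [-0.054, 0.998, 0.023, 0.024]
ft_force: [0.0, 0.1, -0.1]
grip_width: 0.0419
zaxis [ 0.0463  0.0479 -0.9978]
shift [ 2.1 -6.3 12.8] turn -359.1 yaw -173.8 tilt 3.82 tcp [ 522.9 -135.5   74.2] w 41.9 F [ 0.   0.1 -0.1] t 12.95
```

```bash
python3 -m crank '[[[2,-6,6,0.9,130],[0,0,6,0,130],[0,0,0,0,130]]]'; python3 -c "
from h import *
place(521.5,-142,61,185.3,-14)"
```

```text
clock: 13.32
eef_pos: [0.5252, -0.1409, 0.0648]
tool_rot: [-0.047, 0.998, 0.022, 0.027]
ft_force: [-0.7, 0.1, 0.3]
grip_width: 0.0419
zaxis [ 0.0521  0.0464 -0.9976]
shift [ 3.2 -0.3  3.7] turn -360.0 yaw -174.7 tilt 4.0 tcp [ 525.2 -140.9   64.8] w 41.9 F [-0.7  0.1  0.3] t 13.32
```

```bash
cat >> h.py <<'E'
def place(x,y,z,yaw,L=50.5):
    o=bot.get_obs(); R=Ro.from_quat(o['tool_rot']).as_matrix(); zz=R[:,2]
    print('zaxis',zz.round(4)); go(x+14*zz[0],y-L*zz[1],z,yaw)
E
python3 -m crank '[[[3,0,4,0,130],[0,0,0,0,255],[0,0,0,0,255],[0,0,0,0,255]]]'; python3 -c "
from h import *
place(521.5,-142,61,185.3,-14)"
```

```text
clock: 13.82
eef_pos: [0.5236, -0.1422, 0.0623]
tool_rot: [-0.047, 0.998, 0.021, 0.029]
ft_force: [0.1, -0.1, -2.4]
grip_width: 0.0153
zaxis [ 0.0558  0.0443 -0.9975]
shift [1.3 0.9 1.3] turn -360.0 yaw -174.7 tilt 4.08 tcp [ 523.6 -142.2   62.3] w 15.3 F [ 0.1 -0.1 -2.4] t 13.82
```

```bash
python3 -m crank '[[[0,0,-20,0,255],[0,0,-45,0,255],[0,0,-55,0,255]]]'; python3 -c "
from h import *
place(564.8,146.9,175,181)"
```

```text
clock: 14.2
eef_pos: [0.5115, -0.1454, 0.1773]
tool_rot: [-0.047, 0.998, 0.024, 0.021]
ft_force: [0.9, -0.5, -2.3]
grip_width: 0.0151
zaxis [ 0.0388  0.0507 -0.998 ]
shift [-80.2 283.   19.1] turn -355.7 yaw -174.7 tilt 3.66 tcp [ 511.5 -145.4  177.3] w 15.1 F [ 0.9 -0.5 -2.3] t 14.2
```

```bash
python3 -m crank '[[[-10,30,1,2,255],[-15,50,3,2.3,255],[-16,55,3,0,255],[-16,55,3,0,255],[-14,50,3,0,255],[-9,35,2,0,255],[0,8,0,0,255]]]'; python3 -c "
from h import *
place(564.8,146.9,75,181)"
```

```text
clock: 15.08
eef_pos: [0.5856, 0.1471, 0.1807]
tool_rot: [-0.006, 0.999, 0.024, 0.02]
ft_force: [-0.4, 0.0, -2.5]
grip_width: 0.0152
zaxis [ 0.0403  0.049  -0.998 ]
shift [ 24.6  -7.5 104.5] turn -360.4 yaw -179.4 tilt 3.64 tcp [585.6 147.1 180.7] w 15.2 F [-0.4  0.  -2.5] t 15.07
```

```bash
python3 -m crank '[[[14,-4,20,0,255],[10,-3,40,0,255],[0,0,40,0,255],[0,0,0,0,255]]]'; python3 -c "
from h import *
place(564.8,146.9,61,181)"
```

```text
clock: 15.58
eef_pos: [0.5626, 0.1433, 0.0757]
tool_rot: [-0.006, 1.0, 0.024, 0.018]
ft_force: [0.0, 0.3, -0.9]
grip_width: 0.0149
zaxis [ 0.0356  0.0472 -0.9983]
shift [-2.2  0.5 14.9] turn -360.4 yaw -179.4 tilt 3.39 tcp [562.6 143.3  75.7] w 14.9 F [ 0.   0.3 -0.9] t 15.57
```

```bash
python3 -m crank '[[[-2,1,9,0,255],[0,0,5,0,255],[0,0,1.5,0,255]]]'; python3 -c "
from h import *
place(564.8,146.9,61,181)"
```

```text
clock: 15.95
eef_pos: [0.5681, 0.1447, 0.0634]
tool_rot: [-0.005, 0.999, 0.024, 0.021]
ft_force: [-0.2, -0.1, -2.9]
grip_width: 0.015
zaxis [ 0.0414  0.0484 -0.998 ]
shift [ 2.8 -0.4  2.3] turn -360.5 yaw -179.5 tilt 3.65 tcp [568.1 144.7  63.4] w 15.0 F [-0.2 -0.1 -2.9] t 15.95
```

```bash
python3 -m crank '[[[2,0,2.5,0,255],[1,0,1.5,0,255],[0,0,0,0,255]]]'; python3 -c "
from h import *
place(564.8,146.9,61,181)"
```

```text
clock: 16.32
eef_pos: [0.5662, 0.1452, 0.0606]
tool_rot: [-0.005, 0.999, 0.024, 0.022]
ft_force: [-0.3, -0.0, -2.2]
grip_width: 0.0149
zaxis [ 0.0442  0.0491 -0.9978]
shift [ 0.7 -0.7 -0.4] turn -360.5 yaw -179.5 tilt 3.79 tcp [566.2 145.2  60.6] w 14.9 F [-0.3 -0.  -2.2] t 16.32
```

```bash
python3 -m crank '[[[0.5,0,1.5,0,255],[0,0,1,0,255]]]'; python3 -c "
from h import *
place(564.8,146.9,61,181)"
```

```text
clock: 16.58
eef_pos: [0.5661, 0.1456, 0.0596]
tool_rot: [-0.005, 0.999, 0.025, 0.023]
ft_force: [-4.5, -0.5, 6.7]
grip_width: 0.0152
zaxis [ 0.0458  0.0495 -0.9977]
shift [ 0.6 -1.1 -1.5] turn -360.5 yaw -179.5 tilt 3.87 tcp [566.1 145.6  59.6] w 15.2 F [-4.5 -0.5  6.7] t 16.57
```

```bash
python3 -m crank '[[[0,0,0,0,215],[0,0,0,0,180],[0,0,0,0,130],[0,0,0,0,130],[0,0,-20,0,130],[0,0,-50,0,130],[0,0,-60,0,130]]]'; python3 -c "
from h import *
place(528,-200.5,185,185.3,-14)"
```

```text
clock: 17.45
eef_pos: [0.5571, 0.1385, 0.1863]
tool_rot: [-0.005, 1.0, 0.024, 0.017]
ft_force: [1.6, 0.8, -0.0]
grip_width: 0.0419
zaxis [ 0.0346  0.0472 -0.9983]
shift [  31.8 -337.7  -15.7] turn -364.8 yaw -179.5 tilt 3.36 tcp [557.1 138.5 186.3] w 41.9 F [ 1.6  0.8 -0. ] t 17.45
```

```bash
python3 -m crank '[[[5,-35,-2,-2.4,130],[6,-55,-3,-2.4,130],[7,-60,-3,0,130],[8,-60,-3,0,130],[8,-58,-2,0,130],[7,-45,0,0,130],[5,-20,0,0,130],[0,0,0,0,130]]]'; python3 -c "
from h import *
place(528.5,-200.4,75,185.3,-14)"
```

```text
clock: 18.45
eef_pos: [0.5442, -0.2066, 0.1899]
tool_rot: [-0.05, 0.998, 0.023, 0.028]
ft_force: [-0.1, 0.1, 0.4]
grip_width: 0.0418
zaxis [ 0.0541  0.049  -0.9973]
shift [ 20.9   3.3 114.1] turn -359.6 yaw -174.3 tilt 4.18 tcp [ 544.2 -206.6  189.9] w 41.8 F [-0.1  0.1  0.4] t 18.45
```

```bash
python3 -m crank '[[[13,2,30,0,130],[8,1,45,0,130],[0,0,38,0,130],[0,0,0,0,130]]]'; python3 -c "
from h import *
place(528.5,-200.4,61.5,185.3,-14)"
```

```text
clock: 18.95
eef_pos: [0.5308, -0.1965, 0.0752]
tool_rot: [-0.052, 0.998, 0.023, 0.03]
ft_force: [0.1, -0.5, 0.4]
grip_width: 0.0419
zaxis [ 0.058   0.0495 -0.9971]
shift [ 2.6 -3.6 13.4] turn -359.4 yaw -174.1 tilt 4.37 tcp [ 530.8 -196.5   75.2] w 41.9 F [ 0.1 -0.5  0.4] t 18.95
```

```bash
python3 -m crank '[[[3,-3.5,8,0.6,130],[2,0,6,0,130],[0,0,0,0,130]]]'; python3 -c "
from h import *
place(528.5,-200.4,61.5,185.3,-14)"
```

```text
clock: 19.32
eef_pos: [0.5299, -0.2, 0.064]
tool_rot: [-0.047, 0.998, 0.022, 0.033]
ft_force: [0.2, 1.1, -0.2]
grip_width: 0.0418
zaxis [ 0.064   0.0473 -0.9968]
shift [0.6 0.2 2.5] turn -360.0 yaw -174.7 tilt 4.57 tcp [ 529.9 -200.    64. ] w 41.8 F [ 0.2  1.1 -0.2] t 19.32
```

```bash
python3 -m crank '[[[1,0,3,0,130],[0,0,0,0,255],[0,0,0,0,255],[0,0,0,0,255],[0,0,-20,0,255],[0,0,-45,0,255],[0,0,-60,0,255]]]'; python3 -c "
from h import *
place(563.8,204.8,180,181)"
```

```text
clock: 20.2
eef_pos: [0.5169, -0.2043, 0.1824]
tool_rot: [-0.047, 0.998, 0.025, 0.027]
ft_force: [1.4, -1.2, -2.6]
grip_width: 0.0151
zaxis [ 0.0514  0.0528 -0.9973]
shift [-84.8 399.4  26.3] turn -355.7 yaw -174.7 tilt 4.22 tcp [ 516.9 -204.3  182.4] w 15.1 F [ 1.4 -1.2 -2.6] t 20.2
```

```bash
python3 -m crank '[[[-7,35,1,2,255],[-9,55,3,2.3,255],[-10,60,3,0,255],[-10,60,4,0,255],[-10,60,4,0,255],[-8,60,4,0,255],[-6,42,3,0,255],[0,15,0,0,255],[0,0,0,0,255]]]'; python3 -c "
from h import *
place(563.8,204.8,75,181)"
```

```text
clock: 21.32
eef_pos: [0.5695, 0.1937, 0.1851]
tool_rot: [-0.006, 0.999, 0.024, 0.028]
ft_force: [-0.6, -0.2, -1.4]
grip_width: 0.0151
zaxis [ 0.0566  0.0477 -0.9973]
shift [ 11.1   3.6 110. ] turn -360.4 yaw -179.4 tilt 4.24 tcp [569.5 193.7 185.1] w 15.1 F [-0.6 -0.2 -1.4] t 21.32
```

```bash
python3 -m crank '[[[7,2,25,0,255],[4,1,45,0,255],[0,0,38,0,255],[0,0,0,0,255]]]'; python3 -c "
from h import *
place(563.8,204.8,61,181)"
```

```text
clock: 21.82
eef_pos: [0.5649, 0.1946, 0.0754]
tool_rot: [-0.002, 0.999, 0.022, 0.029]
ft_force: [-0.3, -0.7, -2.5]
grip_width: 0.0152
zaxis [ 0.0575  0.0445 -0.9974]
shift [ 1.1  7.3 14.7] turn -360.8 yaw -179.8 tilt 4.17 tcp [564.9 194.6  75.4] w 15.2 F [-0.3 -0.7 -2.5] t 21.82
```

```bash
python3 -m crank '[[[1,7.5,3,0,255],[1,0,6,0,255],[1,0,4,0,255]]]'; python3 -c "
from h import *
place(563.8,204.8,61,181)"
```

```text
clock: 22.2
eef_pos: [0.5659, 0.2021, 0.0669]
tool_rot: [-0.001, 0.999, 0.023, 0.032]
ft_force: [0.5, 0.1, -1.6]
grip_width: 0.0149
zaxis [ 0.0648  0.0465 -0.9968]
shift [1.6 0.1 5.9] turn -1.0 yaw 180.0 tilt 4.57 tcp [565.9 202.1  66.9] w 14.9 F [ 0.5  0.1 -1.6] t 22.2
```

```bash
python3 -m crank '[[[2,0,4,0,255],[1,0,3,0,255],[0.5,0,1,0,255]]]'; python3 -c "
from h import *
place(563.8,204.8,61,181)"
```

```text
clock: 22.58
eef_pos: [0.5635, 0.2029, 0.0599]
tool_rot: [-0.001, 0.999, 0.024, 0.034]
ft_force: [-1.2, 0.3, 4.0]
grip_width: 0.0149
zaxis [ 0.0674  0.0472 -0.9966]
shift [-1.3 -0.5 -1.1] turn -361.0 yaw -180.0 tilt 4.72 tcp [563.5 202.9  59.9] w 14.9 F [-1.2  0.3  4. ] t 22.57
```

```bash
python3 -m crank '[[[0,0,0,0,215],[0,0,0,0,180],[0,0,0,0,130],[0,0,0,0,130],[0,0,-20,0,130],[0,0,-50,0,130],[0,0,-60,0,130]]]'; python3 -c "
from h import *
place(534,-256.5,185,185.3,-14)"
```

```text
clock: 23.45
eef_pos: [0.5516, 0.1958, 0.1867]
tool_rot: [-0.001, 0.999, 0.022, 0.028]
ft_force: [1.6, -0.4, -0.7]
grip_width: 0.0421
zaxis [ 0.0565  0.0437 -0.9974]
shift [  17.1 -451.3  -19. ] turn -365.3 yaw -180.0 tilt 4.1 tcp [551.6 195.8 186.7] w 42.1 F [ 1.6 -0.4 -0.7] t 23.45
```

```bash
python3 -m crank '[[[5,-35,-2,-2.4,130],[5,-55,-3,-2.4,130],[5,-60,-3,-0.5,130],[5,-60,-3,0,130],[5,-60,-2,0,130],[5,-60,-2,0,130],[5,-60,0,0,130],[3,-45,0,0,130],[0,-18,0,0,130],[0,0,0,0,130]]]'; python3 -c "
from h import *
place(534,-256.5,75,185.3,-14)"
```

```text
clock: 24.7
eef_pos: [0.5582, -0.2702, 0.1896]
tool_rot: [-0.051, 0.998, 0.022, 0.04]
ft_force: [-0.8, -0.2, 0.5]
grip_width: 0.0413
zaxis [ 0.0781  0.0479 -0.9958]
shift [ 30.9  12.1 113. ] turn -359.6 yaw -174.3 tilt 5.26 tcp [ 558.2 -270.2  189.6] w 41.3 F [-0.8 -0.2  0.5] t 24.7
```

```bash
python3 -m crank '[[[18,6,25,0,130],[12,4,45,0,130],[2,0,40,0,130],[0,0,0,0,130]]]'; python3 -c "
from h import *
place(534,-256.5,61.5,185.3,-14)"
```

```text
clock: 25.2
eef_pos: [0.5353, -0.2508, 0.0775]
tool_rot: [-0.055, 0.997, 0.023, 0.042]
ft_force: [0.0, 0.9, 0.3]
grip_width: 0.0416
zaxis [ 0.0808  0.0499 -0.9955]
shift [ 2.1 -5.6 15.6] turn -359.1 yaw -173.8 tilt 5.45 tcp [ 535.3 -250.8   77.5] w 41.6 F [0.  0.9 0.3] t 25.2
```

```bash
python3 -m crank '[[[3,-5.5,9,0.9,130],[2,0,7,0,130],[0,0,0,0,130]]]'; python3 -c "
from h import *
place(534,-256.5,61.5,185.3,-14)"
```

```text
clock: 25.58
eef_pos: [0.5354, -0.2558, 0.0646]
tool_rot: [-0.048, 0.998, 0.022, 0.045]
ft_force: [1.2, -1.0, 0.4]
grip_width: 0.042
zaxis [ 0.0871  0.0472 -0.9951]
shift [ 0.5 -0.1  3.1] turn -359.9 yaw -174.6 tilt 5.69 tcp [ 535.4 -255.8   64.6] w 42.0 F [ 1.2 -1.   0.4] t 25.57
```

```bash
python3 -m crank '[[[1,0,3.5,0,130],[0,0,0,0,255],[0,0,0,0,255],[0,0,0,0,255],[0,0,-20,0,255],[0,0,-45,0,255],[0,0,-60,0,255]]]'; python3 -c "
from h import *
place(562.8,262.6,180,181)"
```

```text
clock: 26.45
eef_pos: [0.52, -0.26, 0.1819]
tool_rot: [-0.048, 0.998, 0.025, 0.039]
ft_force: [1.3, -0.1, -1.2]
grip_width: 0.0148
zaxis [ 0.075   0.0535 -0.9957]
shift [-92.  512.6  33.1] turn -355.6 yaw -174.6 tilt 5.29 tcp [ 520.  -260.   181.9] w 14.8 F [ 1.3 -0.1 -1.2] t 26.45
```

```bash
python3 -m crank '[[[-6,35,1,2,255],[-8,55,3,2.3,255],[-8,60,4,0,255],[-8,60,4,0,255],[-8,60,4,0,255],[-8,60,4,0,255],[-7,60,4,0,255],[-6,55,3,0,255],[-4,40,2,0,255],[0,15,0,0,255],[0,0,0,0,255]]]'; python3 -c "
from h import *
place(562.8,262.6,75,181)"
```

```text
clock: 27.82
eef_pos: [0.5736, 0.2543, 0.1842]
tool_rot: [-0.007, 0.999, 0.023, 0.041]
ft_force: [-0.6, -0.2, -2.2]
grip_width: 0.0149
zaxis [ 0.0808  0.0466 -0.9956]
shift [ 18.4   1.1 108.2] turn -360.3 yaw -179.3 tilt 5.35 tcp [573.6 254.3 184.2] w 14.9 F [-0.6 -0.2 -2.2] t 27.82
```

```bash
python3 -m crank '[[[10,1,25,0,255],[8,1,45,0,255],[2,0,37,0,255],[0,0,0,0,255]]]'; python3 -c "
from h import *
place(562.8,262.6,61,181)"
```

```text
clock: 28.32
eef_pos: [0.5627, 0.2541, 0.0746]
tool_rot: [-0.003, 0.999, 0.022, 0.041]
ft_force: [-0.7, -1.1, -1.9]
grip_width: 0.0152
zaxis [ 0.0817  0.0435 -0.9957]
shift [-0.1  5.7 14. ] turn -360.7 yaw -179.7 tilt 5.31 tcp [562.7 254.1  74.6] w 15.2 F [-0.7 -1.1 -1.9] t 28.32
```

```bash
python3 -m crank '[[[1,6,3,0,255],[1,0,6,0,255],[1,0,4,0,255]]]'; python3 -c "
from h import *
place(562.8,262.6,61,181)"
```

```text
clock: 28.7
eef_pos: [0.5642, 0.2603, 0.0662]
tool_rot: [-0.002, 0.999, 0.023, 0.045]
ft_force: [0.1, 0.2, -1.6]
grip_width: 0.0149
zaxis [ 0.089   0.0462 -0.995 ]
shift [ 0.7 -0.3  5.1] turn -360.9 yaw -179.9 tilt 5.75 tcp [564.2 260.3  66.2] w 14.9 F [ 0.1  0.2 -1.6] t 28.7
```

```bash
python3 -m crank '[[[1,0,4,0,255],[1,0,2,0,255],[0.5,0,1,0,255]]]'; python3 -c "
from h import *
place(562.8,262.6,61,181)"
```

```text
clock: 29.08
eef_pos: [0.5628, 0.2611, 0.0598]
tool_rot: [-0.002, 0.999, 0.023, 0.046]
ft_force: [-1.5, -0.8, 2.7]
grip_width: 0.0149
zaxis [ 0.0909  0.047  -0.9948]
shift [-1.3 -0.9 -1.1] turn -360.9 yaw -179.9 tilt 5.87 tcp [562.8 261.1  59.8] w 14.9 F [-1.5 -0.8  2.7] t 29.07
```

Contact. Release, lift, and pull clear towards the repair side for a check.

```bash
python3 -m crank '[[[0,0,0,0,215],[0,0,0,0,180],[0,0,0,0,130],[0,0,0,0,130],[0,0,-20,0,130],[0,0,-50,0,130],[0,0,-60,0,130]]]' && python3 -m crank '[[[20,-40,0,0,130],[30,-55,0,0,130],[30,-60,0,0,130],[30,-60,0,0,130],[30,-60,0,0,130],[30,-60,0,0,130],[30,-60,0,0,130],[20,-50,0,0,130],[0,0,0,0,130]]]'
python3 - <<'E'
from h import *
for n in('top','scene'):
    c=bot.camera(n); cv2.imwrite(f'pics/{n}9.png',c['img']); W=cloud(c); z=W[...,2]
    if n=='top':
        hsv=cv2.cvtColor(c['img'],cv2.COLOR_BGR2HSV)
        q=(z>.079)&(z<.095)&(hsv[...,2]>60);q[:150]=0;q[225:]=0;q[:,:150]=0;q[:,300:]=0
        k,l,s,cc=cv2.connectedComponentsWithStats(q.astype(np.uint8))
        t=np.radians(1);R=np.array([[np.cos(t),np.sin(t)],[-np.sin(t),np.cos(t)]])
        for i in range(1,k):
            if s[i,4]>40:
                r=rect(ray(c,np.argwhere(l==i)[:,::-1],.086)); print(cc[i].round(),*r,'zmed',np.median(z[l==i]).round(4),'rack',(R@(r[0]-[564.3,175.9])).round(1),hsv[int(cc[i][1]),int(cc[i][0])])
E
```

```text
clock: 29.95
eef_pos: [0.5481, 0.2538, 0.1865]
tool_rot: [-0.002, 0.999, 0.021, 0.041]
ft_force: [1.2, 0.2, 0.6]
grip_width: 0.0418
clock: 31.08
eef_pos: [0.3471, -0.1759, 0.1563]
tool_rot: [-0.003, 0.998, 0.022, 0.055]
ft_force: [0.7, 0.4, -0.1]
grip_width: 0.0419
[269. 176.] [564.3104248   88.70314789] (42.759464263916016, 15.274774551391602) 0.0076293945 zmed 0.0851 rack [ -1.5 -87.2] [ 26 165 144]
[209. 178.] [560.81103516 202.71473694] (44.39693832397461, 15.189315795898438) 0.7658844 zmed 0.0848 rack [-3.  26.9] [100   5 147]
[239. 177.] [562.97930908 145.83103943] (42.76457214355469, 15.244407653808594) 0.32902527 zmed 0.0849 rack [ -1.8 -30. ] [  1 184 141]
[178. 179.] [560.35198975 261.31454468] (42.72344207763672, 15.135939598083496) 1.2158585 zmed 0.0849 rack [-2.5 85.5] [109 178 130]
```

View pics/top9.png

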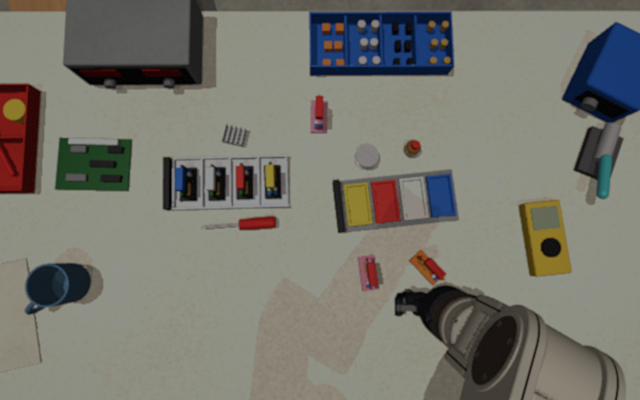

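View pics/scene9.png

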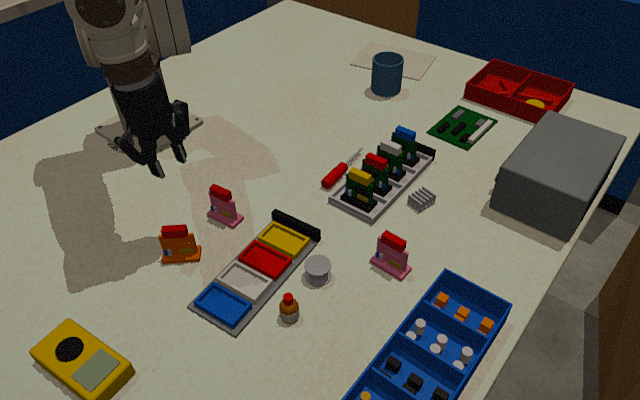

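All four boards stand upright in the reversed bays. At top-view x they are blue 178, white 209, red 239 and yellow 269, with the block at 167. The look-alikes haven't moved. Let the arm settle, then hand in.

```bash
python3 -m crank '[[[0,0,0,0,130],[0,0,0,0,130],[0,0,0,0,130]]]'; python3 -c "
from workcell import bot
print(bot.job_done())"
```

```text
clock: 31.55
eef_pos: [0.3498, -0.1702, 0.1567]
tool_rot: [-0.009, 0.998, 0.023, 0.056]
ft_force: [-0.8, 0.6, -1.1]
grip_width: 0.0417
the job is handed in; nothing more can be done
None
```

I moved all four boards into the test rack in reverse order and handed the job in at about 31.6 s. Counting from the bay farthest from the black block, they stand yellow, red, white, blue. No verdict is reported on handing in.

**Last checks:** in the final top-camera picture, each grip is within about 3 mm of its bay centre and within about 1° of the rack's direction. The grip tops are at about 85 mm, against 86 mm expected for a board flat on the bay floor. All four boards look upright and released in both views, the look-alikes were not touched, and the arm is clear of everything. I did not measure the boards' tilt or speed separately.

**What went wrong or disagreed:**
- **Joint 6 limit:** it ran into the end of its range on the first carry. I made a half turn with the yellow board in the gripper and kept that orientation for the rest.
- **Tool tilt:** the limit left the tool leaning about 2.7°, and this had grown to about 6° by the last board. I allowed for the lean when placing.
- **Camera agreement:** the wrist and top cameras differed by up to about 3 mm on grip positions, so I aimed between them.

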